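# Size a spirit house post in the hole gauge

### The arm

A 7-joint arm with a two-finger parallel gripper is mounted at the origin on the work surface. World frame = base frame: x ahead of the robot, y to its left, z up, the work surface at z = 0. Lengths are in m, angles in rad, forces in N, time in s.
With the tool pointing down it reaches from about 0.425 to 0.875 m from the base axis. Payload 4.7 kg.
Tool frame: the origin (TCP) lies at the very end of the fingers, on their centre line; the grasp point (between the pads) lies 19 mm behind it; z points along the fingers, y is the line along which they close (so a half turn about z gives the same grasp; the last joint's range is limited). The gripper opens to 87 mm and grips with 3 to 60 N. Pads are 19 mm wide; open, the fingers measure 117 mm over their backs; the gripper's body (75 mm by 190 mm) begins 51 mm behind the grasp point.
Start: joints at [1.338, 0.321, -0.07, 1.45, 0.023, 1.371, -0.057], TCP at [0.159, -0.63, 0.195] pointing down, gripper open.
Joint ranges: [-2.86, 2.86], [-0.3, 2.09], [-1.38, 1.24], [0.06, 2.45], [-1.56, 4.7], [0.09, 2.05], [-2.69, 2.69]. Speed limits (rad/s): [2.57, 2.57, 3.14, 3.14, 3.14, 3.14, 3.14].

### API

Orientations are given as a rotation vector (axis times angle).
In Python, from bench import ctrl gives the robot as it stands.
- The arm moves only by the shell command python3 -m jog 'ROWS' [FORCE]. ROWS is JSON, a list that holds one entry, the list of rows, each a list of 7 numbers: the shift along the tool's x, y, z in mm, then the turn, a rotation vector about the tool's x, y, z in degrees, then the finger opening in mm, from 0 to 87. A call has 1 to 10 rows; each row is the pose to reach, as a shift and turn from the pose commanded when the call began, along the tool's axes at that moment; what a row does not reach only later rows make up. A row lasts 1/10 s, in which the tool goes at most 50 mm and 8.59 degrees, less where a joint would pass 70% of its speed; a pose out of reach is approached as far as the arm can. A call with a gripper value outside its range is refused whole. The fingers move at their own pace and stop on an object; FORCE is the grip in N (left out, the last holds). Time passes only in rows, so rows that repeat a pose let the fingers close. It gives the time, the measured TCP pose, the force, the opening and the grip force at its end, in the units of the state.
- ctrl.get_state(): the state, without advancing time (a new reading comes with each control period).
- ctrl.get_image(name): name is "side" or "top" or "wrist"; returns a dict with "image" (384x512x3 uint8, red, green, blue), "depth" (384x512 float32, m along the optical axis (not along the pixel's ray), 0 where there is no reading), "fov_y" (degrees; the focal length in pixels is half the picture's height over the tangent of half this angle, whatever the lens; pixels are square), "cx", "cy" (the principal point, pixels), "k1" (the pictures are not rectified: a ray, as slopes to the right and down, at radius r is drawn at 1 + k1 r^2 times it, then the intrinsics apply), "rvec" (rotation vector, rad) and "tvec" (3), from world to camera coordinates, as OpenCV has them. Camera axes: x right, y down, z forward; pixel columns grow to the right and rows downward; lengths in m; the calibration is good to about 2 mm. A picture is of the moment at which its call begins.
- ctrl.close_job(): hands the job in; it is judged then, once.
The state is a dict: "time": time; "joint_positions": joint angles; "qd": joint speeds; "joint_torque": joint torques, N m; "position": TCP position; "tool_rot": TCP orientation; "ft_force": force on the tool from outside, world axes, zero at the start; "torque": the same for the moment, N m; "grip_width": opening from 0.0 (shut) to 1.0 (fully open); "grip_force": force on a finger pad.
Only numpy, scipy, OpenCV 4.12 (cv2) and the standard library are available. Lean on these libraries where they do the work, as an engineer would, in place of code of your own. Each camera call takes 0.05 s, during which the arm holds its last target. There are 200 camera calls.

### The job

Size the new spirit house post, the wooden rod standing on the steel saucer, in the hole gauge: begin at the widest hole and step down one hole at a time, each time pushing the rod's foot through until it shows below the plate and drawing it out again, until a hole stops it (press its foot lightly on that hole, do not force it). Then push it right through the smallest hole that it passed and leave it standing there on the base board, let go. Leave the spare rod on the cork coaster and everything else alone, and knock nothing over.

Things in the scene. Friction and masses are not known exactly. Their poses are not given: they have to be found in the camera images.
- rod_p_mid (a point): Centre of one rod, 70 mm above its foot; upright, z up. Plain brown wooden rod, round, 140 mm long, foot edge bevelled 3 mm, under 0.13 kg. The two rods look alike and differ only in thickness (somewhere between 28 and 36 mm); the thickness is not told. Either may be the one on the saucer. Grip it by its upper 45 mm: the lower part has to go through the gauge.
- rod_p_foot (a point): Centre of that same rod's (rod_p) flat lower end, on its axis; z along the rod, up.
- rod_q_mid (a point): Centre of the other rod, 70 mm above its foot; upright, z up. Plain brown wooden rod, round, 140 mm long, foot edge bevelled 3 mm, under 0.13 kg. The two rods look alike and differ only in thickness (somewhere between 28 and 36 mm); the thickness is not told. Either may be the one on the saucer. Grip it by its upper 45 mm: the lower part has to go through the gauge.
- rod_q_foot (a point): Centre of that same rod's (rod_q) flat lower end, on its axis; z along the rod, up.
- rod_p: rod_p itself, origin at its foot centre (same point as its foot point).
- rod_q: rod_q itself, origin at its foot centre (same point as its foot point).
- gauge: Fixed gauge stand: level aluminium plate 75 (x) x 200 (y) x 12 mm with four through holes in a row along y (widest at +y), on dark wooden end legs over a base board 10 mm thick; open front and back. Plate top 75 mm, underside 63 mm above the altar top. Origin under the centre. A rod right through stands on the base board, its top 75 mm above the plate.
- hole0 (a point): Centre of the mouth, on the plate's top face, of the widest gauge hole, 42 mm across, mouth edge bevelled 1 mm; axes as the gauge. A rod that fits has 2.5 mm or more of play across; one that does not is at least 2.5 mm too thick and stops at the top face.
- hole1 (a point): Centre of the mouth, on the plate's top face, of the second gauge hole, 37 mm across, mouth edge bevelled 1 mm; axes as the gauge. A rod that fits has 2.5 mm or more of play across; one that does not is at least 2.5 mm too thick and stops at the top face.
- hole2 (a point): Centre of the mouth, on the plate's top face, of the third gauge hole, 32 mm across, mouth edge bevelled 1 mm; axes as the gauge. A rod that fits has 2.5 mm or more of play across; one that does not is at least 2.5 mm too thick and stops at the top face.
- hole3 (a point): Centre of the mouth, on the plate's top face, of the narrowest gauge hole, 27 mm across, mouth edge bevelled 1 mm; axes as the gauge. A rod that fits has 2.5 mm or more of play across; one that does not is at least 2.5 mm too thick and stops at the top face.
- saucer_mid (a point): Centre of the inner floor (4 mm above the altar top) of the fixed round stainless steel saucer, 116 mm across, rim 10 mm high. The rod to be sized stands on it, up to 12 mm off its centre.
- coaster_mid (a point): Centre of the top (4 mm above the altar top) of the fixed square cork coaster, 95 x 95 x 4 mm. The spare rod stands on it, up to 12 mm off its centre.
- vase_mid (a point): Half-way up the white porcelain vase, 84 mm across, 145 mm high; loose, to be left alone.
- pot_mid (a point): Half-way up the glazed ceramic incense pot, 104 mm across, 70 mm high; loose, to be left alone.
- house_door_knob (a point): Tiny knob of the swing door of the wooden spirit house model (about 180 x 160 mm, 260 mm high), which stands at the far left; to be left alone.
Not all that is in view belongs to the job. Leave any blue or purple look-alike of the rod_p alone. What is shaped like the rod_q but black is not meant.

How it is judged:
On the way, in this order (a step that is already met when the one before it is completed fails the run):
1. the rod's foot shows below the plate in the widest hole (((horizontal distance between rod_p_foot and hole0 below 0.006 m and z of rod_p_foot in the frame of hole0 below -0.015 m) or (horizontal distance between rod_q_foot and hole0 below 0.006 m and z of rod_q_foot in the frame of hole0 below -0.015 m))), for 0.1 s.
2. the rod's foot shows below the plate in the second hole (((horizontal distance between rod_p_foot and hole1 below 0.006 m and z of rod_p_foot in the frame of hole1 below -0.015 m) or (horizontal distance between rod_q_foot and hole1 below 0.006 m and z of rod_q_foot in the frame of hole1 below -0.015 m))), for 0.1 s.
3. the third hole is tried: the thick rod is stopped with its foot pressed on the mouth, or the thin rod's foot shows below the plate (((horizontal distance between rod_p_foot and hole2 below 0.01 m and z of rod_p_foot in the frame of hole2 between -0.006 and 0.006 m and contact force between rod_p and gauge above 0.8 N) or (horizontal distance between rod_q_foot and hole2 below 0.006 m and z of rod_q_foot in the frame of hole2 below -0.015 m))), for 0.1 s.
4. the thick rod goes back into the second hole, or the thin rod is stopped with its foot pressed on the mouth of the narrowest hole (((horizontal distance between rod_p_foot and hole1 below 0.006 m and z of rod_p_foot in the frame of hole1 below -0.015 m) or (horizontal distance between rod_q_foot and hole3 below 0.01 m and z of rod_q_foot in the frame of hole3 between -0.006 and 0.006 m and contact force between rod_q and gauge above 0.8 N))), for 0.1 s.
At the end, for the whole second after the job is handed in: The saucer's rod stands let go and still on the base board, upright within 0.06 rad, in the smallest hole it passes (rod_p: 37 mm, rod_q: 32 mm), foot within 5 mm of the hole's axis; the spare stands within 30 mm of the coaster's centre (((horizontal distance between rod_p_foot and hole1 below 0.005 m and z of rod_p_foot in the frame of hole1 below -0.061 m and angle between rod_p_mid's own z axis and vertical below 0.06 rad and linear speed of rod_p below 0.02 m/s and horizontal distance between rod_q_mid and coaster_mid below 0.03 m and angle between rod_q_mid's own z axis and vertical below 0.1 rad) or (horizontal distance between rod_q_foot and hole2 below 0.005 m and z of rod_q_foot in the frame of hole2 below -0.061 m and angle between rod_q_mid's own z axis and vertical below 0.06 rad and linear speed of rod_q below 0.02 m/s and horizontal distance between rod_p_mid and coaster_mid below 0.03 m and angle between rod_p_mid's own z axis and vertical below 0.1 rad))); the robot touches nothing.
It fails at once if neither rod stands on the cork coaster any more (spare rod taken away) (horizontal distance between each of rod_p_mid, rod_q_mid and coaster_mid above 0.03 m).
It fails at once if a rod is knocked over (angle between any of rod_p_mid, rod_q_mid's own z axis and vertical above 0.6 rad).
It fails at once if the rod is forced: more than 45 N on the gauge (contact force between any of rod_p, rod_q and gauge above 45 N).
It fails at once if the vase, the incense pot or the spirit house door is disturbed (moved more than 20 mm) (distance of any of vase_mid, pot_mid, house_door_knob from where it was at the start of the episode above 0.02 m).
It also fails if it takes over 67 s, if anything falls off the work surface, if the arm or the gripper's body presses on something with over 40 N, if the wrist force passes 120 N, or if a joint passes its speed limit or range.

## Working session

There is one attempt and no reset: what is moved stays moved. The work goes in short steps, Python scripts to look and compute and a shell command to move; the robot and the scene stay as the last step left them, time stands still between calls to the robot, and variables do not carry over. Pictures are saved under pics/ and viewed, at most 10 in all, crops included, and the job is handed in when it is done.

```bash
ls; mkdir -p pics; cat > h.py <<'E'
import numpy as np, cv2
from scipy.spatial.transform import Rotation as R
from bench import ctrl
def snap(n,save=None):
    d=ctrl.get_image(n)
    if save: cv2.imwrite('pics/'+save,d['image'][:,:,::-1])
    return d
def K(d):
    h,w=d['image'].shape[:2]; f=h/2/np.tan(np.radians(d['fov_y'])/2)
    return f
def ray(d,u,v):
    f=K(d); x=(u-d['cx'])/f; y=(v-d['cy'])/f
    rd=np.hypot(x,y); r=rd
    for _ in range(30): r=rd/(1+d['k1']*r*r)
    s=r/rd if rd>0 else 1
    M=R.from_rotvec(np.ravel(d['rvec'])).as_matrix(); t=np.ravel(d['tvec'])
    return -M.T@t, M.T@np.array([x*s,y*s,1.])
def atz(d,u,v,z):
    o,r=ray(d,u,v); return o+r*(z-o[2])/r[2]
def atdepth(d,u,v):
    o,r=ray(d,u,v); return o+r*float(d['depth'][int(round(v)),int(round(u))])
def proj(d,p):
    M=R.from_rotvec(np.ravel(d['rvec'])).as_matrix(); c=M@np.asarray(p)+np.ravel(d['tvec'])
    x,y=c[:2]/c[2]; k=1+d['k1']*(x*x+y*y); f=K(d)
    return np.array([d['cx']+f*x*k,d['cy']+f*y*k])
def rowshift(target):
    s=ctrl.get_state(); return R.from_rotvec(s['tool_rot']).as_matrix().T@(np.asarray(target)-s['position'])*1000
E
python3 - <<'E'
from h import *
a=snap('top')['image'];b=snap('side')['image'];
cv2.imwrite('pics/a.png',a[:,:,::-1]);cv2.imwrite('pics/b.png',b[:,:,::-1])
s=ctrl.get_state();print(s)
print(R.from_rotvec(s['tool_rot']).as_matrix().round(3))
E
```

```text
pics
{'time': 0.1, 'joint_positions': array([ 1.33811497,  0.32175398, -0.07010952,  1.45154807,  0.0226152 ,
        1.37079457, -0.05690187]), 'qd': array([-9.91213933e-05, -2.70494846e-03,  1.96677912e-04, -3.44340631e-03,
        3.27864255e-04,  6.52535757e-04, -3.44428930e-04]), 'joint_torque': array([ 1.19411834e-04, -4.92570984e+01, -4.05747285e-01, -3.13397920e+01,
       -6.41783117e-02,  3.95293278e-02,  4.98754923e-05]), 'position': array([ 0.15861307, -0.62979458,  0.19417028]), 'tool_rot': array([-3.11602149e+00, -3.86534237e-01,  4.86588337e-04]), 'ft_force': array([-0.28614319, -0.3036928 , -0.28012865]), 'torque': array([-0.01413816,  0.03125354,  0.01344847]), 'grip_force': 0.0, 'grip_width': 0.997374322964591}
[[ 0.97   0.244 -0.001]
 [ 0.244 -0.97   0.002]
 [-0.    -0.002 -1.   ]]
```

View pics/a.png

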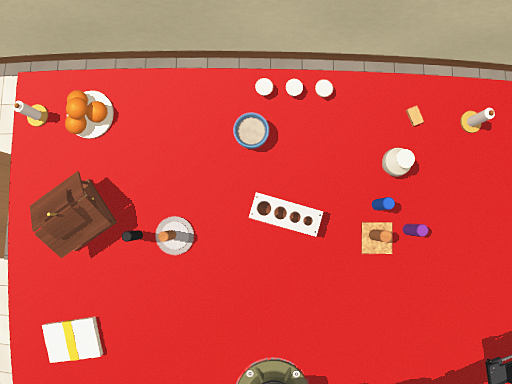

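View pics/b.png

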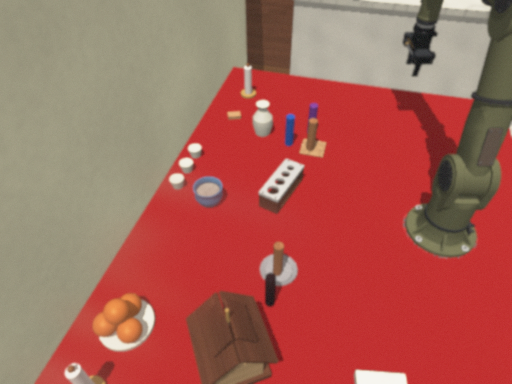

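The top view shows four candidates. The brown rod stands on the steel saucer (165,236) and the black look-alike is beside it (131,236). The spare brown rod is on the cork coaster (380,236), with blue (383,204) and purple (416,230) look-alikes near it. The rod to size is the brown one on the saucer. The gauge holes run from (264,208), the widest, to (308,221). I'll confirm this in an enlarged crop and measure.

```bash
python3 - <<'E'
from h import *
d=snap('top'); im=d['image'][:,:,::-1]
c=im[185:265,110:210]; g=im[180:250,235:335]
c=cv2.resize(c,None,fx=7.5,fy=7.5,interpolation=cv2.INTER_CUBIC)[:290*2]
g=cv2.resize(g,None,fx=8,fy=8,interpolation=cv2.INTER_CUBIC)
cv2.imwrite('pics/c.png',c);cv2.imwrite('pics/g.png',g)
o,_=ray(d,256,192);print('cam',o)
for n,(u,v,z) in dict(h0=(264,208,.075),h1=(280,212,.075),h2=(295,216.5,.075),h3=(308,221,.075),saucer=(174.5,236,.01),rodtop=(163,237,.144),black=(127,236,.14)).items(): print(n,atz(d,u,v,z).round(4),atdepth(d,u,v).round(4))
E
```

```text
cam [0.53788734 0.05941266 1.4602792 ]
h0 [0.5658 0.0364 0.075 ] [0.5671 0.0353 0.0094]
h1 [ 0.555  -0.0093  0.075 ] [ 0.5558 -0.0123  0.0151]
h2 [ 0.5428 -0.0522  0.075 ] [ 0.543  -0.0577  0.0069]
h3 [ 0.5304 -0.0895  0.075 ] [ 0.53   -0.0974  0.0011]
saucer [0.4793 0.3014 0.01  ] [0.4805 0.2965 0.0395]
rodtop [0.4813 0.3106 0.144 ] [0.4813 0.3105 0.1447]
black [0.4815 0.4122 0.14  ] [0.4815 0.4119 0.1408]
```

View pics/c.png

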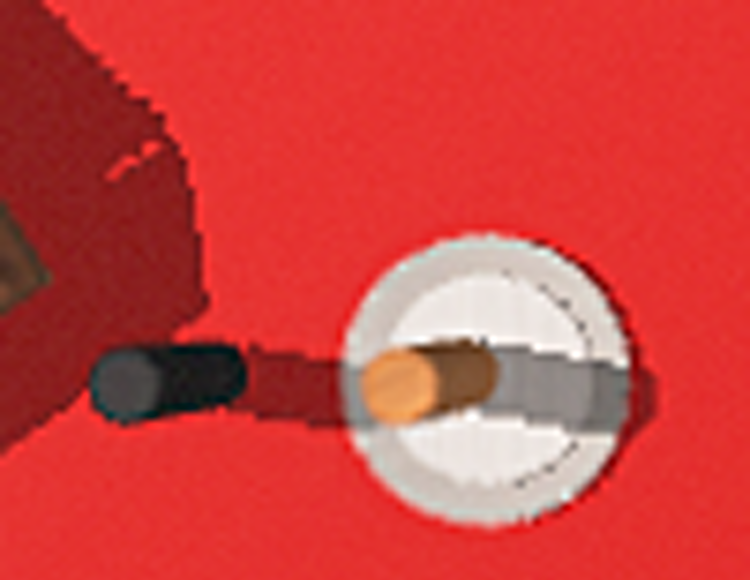

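View pics/g.png

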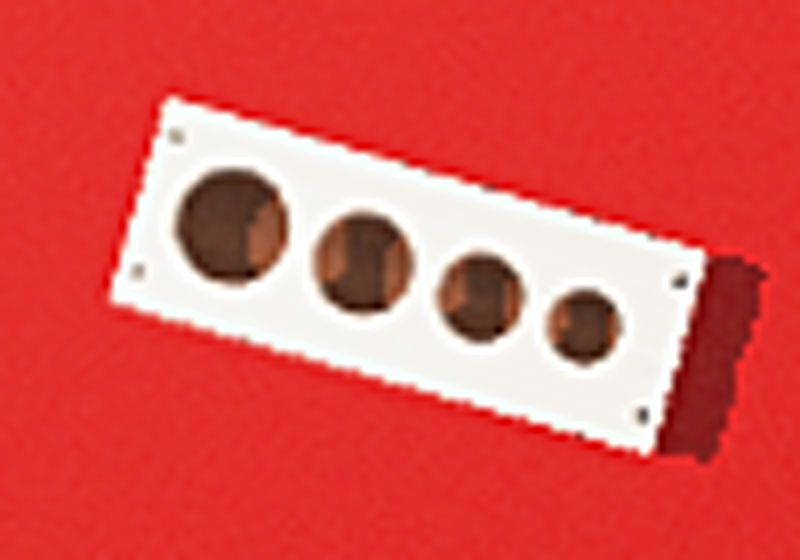

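The crop confirms a brown rod standing inside the steel saucer (top centre at crop (400,385)), with the black one outside it to the left. The gauge crop shows the hole centres at about (232,226), (363,263), (480,296) and (584,327). Next I'll measure properly in subpixel.

```bash
cat > holes.py <<'E'
from h import *
def holes(d):
    # blobs dark inside white plate; undistort each contour to plane z=.075
    im=d['image'].astype(int); up=cv2.resize(d['image'],None,fx=4,fy=4,interpolation=cv2.INTER_CUBIC)
    sat=up.astype(int); w=((sat.min(2)>130)).astype(np.uint8)
    cs,hi=cv2.findContours(w,cv2.RETR_CCOMP,cv2.CHAIN_APPROX_NONE)
    out=[]
    for c,h in zip(cs,hi[0]):
        if h[3]>=0 and len(c)>40:
            p=(c[:,0,:]+.5)/4-.5
            q=np.array([atz(d,u,v,.075)[:2] for u,v in p])*1000
            e=cv2.fitEllipse(q.astype(np.float32)); out.append((e[0],e[1]))
    return out
E
python3 - <<'E'
from holes import *
d=snap('top')
for e in holes(d): print(np.round(e[0],1),np.round(e[1],1))
for x,y in [(400,385)]: 
    u,v=110+(x+.5)/7.5-.5,185+(y+.5)/7.5-.5; print(u,v,atz(d,u,v,.144).round(4))
im=cv2.resize(d['image'],None,fx=4,fy=4,interpolation=cv2.INTER_CUBIC).astype(int)
m=((im[...,0]>180)&(im[...,1]>110)&(im[...,1]<215)&(im[...,2]<140)).astype(np.uint8); m[:,:600]=0;m[:900,:]=0;m[1000:]=0
cs,_=cv2.findContours(m,0,1)
for c in cs:
    if cv2.contourArea(c)>200:
        q=np.array([atz(d,(u+.5)/4-.5,(v+.5)/4-.5,.144)[:2] for u,v in c[:,0]])*1000
        print('rod',c[:,0].mean(0)/4,cv2.minEnclosingCircle(q.astype(np.float32)), cv2.fitEllipse(q.astype(np.float32)))
# tall points near saucer (house)
pts=[]
for v in range(170,262,2):
  for u in range(20,125,2):
    if d['depth'][v,u]>0:
      p=atdepth(d,u,v)
      if p[2]>.15: pts.append(p)
pts=np.array(pts); print('house',pts.min(0),pts.max(0), pts[pts[:,1].argmin()])
print('vase',atz(d,405,157,.145),'pot',atz(d,251,130,.07))
E
```

```text
[532.2 -88. ] [26.3 27.1]
[542.2 -51.1] [30.8 32.1]
[553.6  -9.2] [35.3 36.9]
[566.3  37.5] [40.5 41.6]
[ 847.3 -410.8] [15.7 38. ]
[867.5 801.2] [15.2 20. ]
[ 993.4 -669.3] [12.1 26.2]
[ 990.5 -373.2] [21.1 37.5]
[994.1 811.9] [17.4 19.7]
[ 996.4 -297.5] [ 9.9 21.9]
[990.8 738.9] [20.9 38.4]
[991.9  -2.9] [17.9 24.2]
[991.2 368.5] [19.7 35.5]
[1037.7 -579. ] [ 9.  14.6]
[1044.  -588.7] [ 9.  16.7]
[1051.5 -619.4] [ 7.6 15.8]
[1060.9 -652.1] [13.2 27.7]
[1046.2 -503.3] [25.3 50.9]
[1051.   709.1] [ 7.4 17.4]
[1054.1  697.3] [12.2 19.8]
[1055.3 -552.1] [39.9 51.4]
[1046.4  369.2] [ 8.1 19.4]
[1050.6  398.5] [ 7.5 15.9]
[1062.9  727.3] [ 5.8 17.3]
[1086.5 -539.3] [ 7.2 19. ]
[1058.5  569.3] [14.6 17.8]
[1064.6  578.9] [ 7.4 17.7]
[1082.3 -596.4] [38.1 76.5]
[1058.   335.4] [ 4.4 18.2]
[1100.5 -587.6] [ 8.6 16.5]
[1065.5  381.8] [ 9.  15.6]
[1065.5  276.2] [11.  20.4]
[1066.   365.1] [16.  27.3]
[1119.1 -732.1] [17.1 34.4]
[1072.9  288.5] [ 6.3 13.8]
[1066.   703.9] [ 43.1 104.5]
[1076.6  259. ] [10.5 28.3]
[1089.4  506. ] [ 8.5 17. ]
[1080.6  523.1] [30.2 37.7]
[1089.   225.4] [ 9.1 10
[... 1238 characters left out ...]
]
[1185.8  345.7] [14.2 20.4]
[1176.7  383.6] [20.7 55.6]
[1188.1  420.8] [ 5.8 20.5]
162.9 235.9 [0.4843 0.3109 0.144 ]
rod [163.11693548 236.49596774] ((483.9775085449219, 311.3013000488281), 15.128988265991211) ((483.6946716308594, 311.5887145996094), (27.475465774536133, 27.752967834472656), 15.793068885803223)
rod [376.89774624 236.00250417] ((488.5811767578125, -271.6953125), 54.571136474609375) ((489.3071594238281, -271.05010986328125), (80.13996887207031, 97.70094299316406), 2.2972075939178467)
house [0.44195089 0.49180567 0.1501349 ] [0.63321915 0.68702014 0.26457687] [0.54561454 0.49180567 0.15501704]
vase [ 0.71037285 -0.35250964  0.145     ] pot [0.79029949 0.07674552 0.07      ]
```

```bash
python3 -m jog '[[[20,-15,-10,0,0,-8,87],[70,-50,-30,0,0,-16,87],[110,-80,-45,0,0,-24,87],[150,-110,-60,0,0,-32,87],[190,-140,-75,0,0,-40,87],[230,-170,-90,0,0,-48,87],[270,-200,-105,0,0,-56,87],[310,-230,-105,0,0,-64,87],[350,-255,-105,0,0,-72,87],[390,-285,-105,0,0,-76,87]]]'
```

```text
time: 1.2
position: [0.4546, -0.2736, 0.3005]
tool_rot: [2.213, 2.228, -0.0]
ft_force: [0.9, -0.4, -0.4]
grip_width: 0.998
grip_force: 0.0
```

```bash
python3 -m jog '[[[30,20,0,0,0,0,87],[75,40,0,0,0,0,87],[120,55,0,0,0,0,87],[165,60,0,0,0,0,87],[210,60,0,0,0,0,87],[255,60,0,0,0,0,87],[300,60,0,0,0,0,87],[345,55,0,0,0,0,87],[390,50,0,0,0,0,87],[435,45,0,0,0,0,87]]]'
python3 -m jog '[[[40,0,0,0,0,0,87],[80,0,0,0,0,0,87],[120,-10,0,0,0,0,87],[140,-15,30,0,0,0,87],[140,-15,60,0,0,0,87],[140,-15,60,0,0,0,87]]]' 
python3 - <<'E'
from h import *
d=snap('wrist','w1.png')
s=ctrl.get_state(); print(s['position'],R.from_rotvec(s['tool_rot']).as_matrix().round(3),s['joint_positions'],rowshift([.4838,.3113,.104]))
print(proj(d,[.4838,.3113,.144]))
E
```

```text
time: 2.2
position: [0.4969, 0.1616, 0.3]
tool_rot: [2.218, 2.223, -0.0]
ft_force: [0.2, 0.0, 0.2]
grip_width: 0.999
grip_force: 0.0
time: 2.8
position: [0.4796, 0.2989, 0.236]
tool_rot: [-2.215, -2.225, 0.011]
ft_force: [0.3, -1.4, -0.8]
grip_width: 1.002
grip_force: 0.0
[0.48121318 0.29884963 0.23841196] [[-0.003  1.    -0.003]
 [ 1.     0.003 -0.002]
 [-0.002 -0.003 -1.   ]] [ 0.24292657  0.24455022 -0.98869996  1.56766282  0.20479609  1.44419732
 -0.75619591] [ 12.73724629   3.05230544 134.37531428]
[258.85551967 167.30907365]
```

View pics/w1.png

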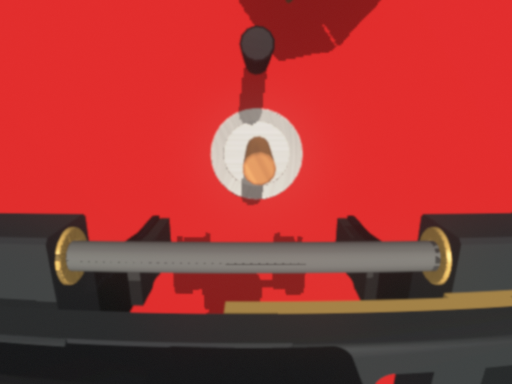

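The wrist view shows the saucer rod's top at (259,168), which matches its projection (258.9,167.3). The black rod is at (257,45), well clear. I'll descend and grip.

```bash
python3 -m jog '[[[13,3,5,0,0,0,87],[13,3,30,0,0,0,87],[13,3,60,0,0,0,87],[13,3,85,0,0,0,87],[13,3,105,0,0,0,87],[13,3,120,0,0,0,87],[13,3,130,0,0,0,87],[13,3,134,0,0,0,87],[13,3,134,0,0,0,87]]]'
python3 -m jog '[[[0,0,0,0,0,0,40],[0,0,0,0,0,0,15],[0,0,0,0,0,0,15],[0,0,0,0,0,0,15],[0,0,0,0,0,0,15],[0,0,0,0,0,0,15],[0,0,0,0,0,0,15],[0,0,0,0,0,0,15]]]' 20
```

```text
time: 3.75
position: [0.4854, 0.3129, 0.1062]
tool_rot: [2.219, 2.224, 0.0]
ft_force: [0.3, 0.3, 0.6]
grip_width: 0.997
grip_force: 0.0
time: 4.55
position: [0.485, 0.3129, 0.1059]
tool_rot: [2.219, 2.224, -0.0]
ft_force: [0.2, -0.4, 0.4]
grip_width: 0.357
grip_force: 0.1
```

```bash
python3 -m jog '[[[0,0,0,0,0,0,15],[0,0,0,0,0,0,15],[0,0,0,0,0,0,15],[0,0,0,0,0,0,15]]]' 20
```

```text
time: 4.95
position: [0.485, 0.3129, 0.1059]
tool_rot: [2.219, 2.224, -0.0]
ft_force: [-0.2, 0.7, 0.0]
grip_width: 0.326
grip_force: 20.0
```

```bash
python3 -m jog '[[[0,0,-10,0,0,0,15],[0,0,-30,0,0,0,15],[0,0,-60,0,0,0,15],[0,0,-90,0,0,0,15],[0,0,-105,0,0,0,15],[0,0,-110,0,0,0,15]]]' 20
```

```text
time: 5.55
position: [0.4858, 0.3136, 0.2178]
tool_rot: [2.218, 2.223, 0.004]
ft_force: [0.0, -0.9, -1.7]
grip_width: 0.323
grip_force: 20.0
```

```bash
python3 -m jog '[[[-20,5,0,0,0,0,15],[-50,15,0,0,0,0,15],[-85,25,0,0,0,0,15],[-120,35,0,0,0,0,15],[-155,46,0,0,0,0,15],[-190,57,0,0,0,0,15],[-225,67,0,0,0,0,15],[-255,76,0,0,0,0,15],[-270,80,0,0,0,0,15],[-274,81,0,0,0,0,15]]]'
python3 -m jog '[[[0,0,5,0,0,0,15],[0,0,20,0,0,0,15],[0,0,20,0,0,0,15]]]'
python3 - <<'E'
from h import *
d=snap('side'); s=ctrl.get_state();print(s['position'],s['tool_rot'],s['joint_positions'])
im=d['image'][:,:,::-1]
a=cv2.resize(im[130:230,220:340],(0,0),fx=6,fy=6,interpolation=cv2.INTER_CUBIC)
for n,p in dict(h0=[.5663,.0375,.075],foot=[s['position'][0],s['position'][1]-.0016,s['position'][2]-.102]).items():
    q=proj(d,p); print(n,q,(q-[220,130])*6+2.5)
cv2.imwrite('pics/s1.png',a)
E
```

```text
time: 6.55
position: [0.5665, 0.037, 0.2147]
tool_rot: [-2.221, -2.219, 0.002]
ft_force: [-0.5, 0.6, -1.6]
grip_width: 0.323
grip_force: 20.0
time: 6.85
position: [0.5646, 0.041, 0.1933]
tool_rot: [-2.213, -2.226, 0.004]
ft_force: [-0.0, -0.4, -1.5]
grip_width: 0.325
grip_force: 20.0
[0.56520696 0.04073635 0.19428268] [-2.21390784 -2.22578868  0.00310382] [ 0.62104746  0.23596037 -0.85245436  1.63766361  0.18040587  1.35337968
 -0.25194125]
h0 [273.50775384 189.50564947] [323.54652306 359.53389683]
foot [273.83216473 186.37946047] [325.4929884  340.77676285]
```

View pics/s1.png

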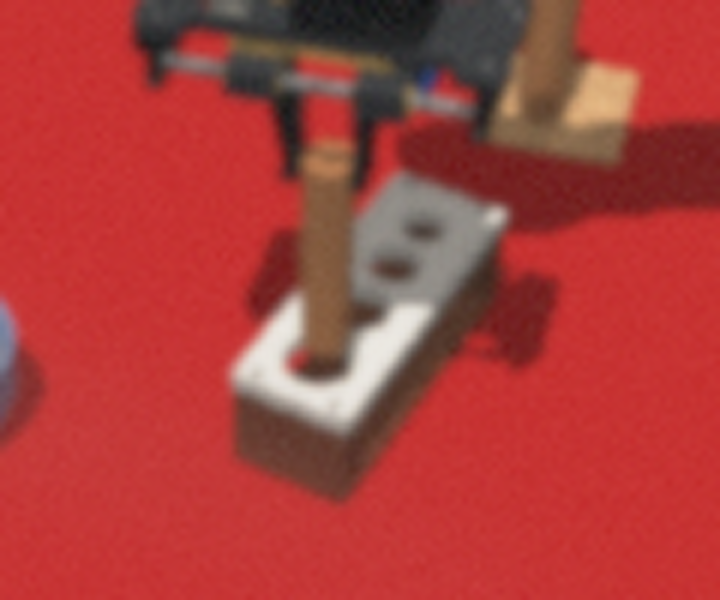

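The side crop shows the rod's foot over the widest hole, with its mouth around (320,362). Going down into it.

```bash
python3 -m jog '[[[-1.5,1,5,0,0,0,15],[-1.5,1,15,0,0,0,15],[-1.5,1,25,0,0,0,15],[-1.5,1,35,0,0,0,15],[-1.5,1,42,0,0,0,15],[-1.5,1,42,0,0,0,15],[-1.5,1,42,0,0,0,15],[-1.5,1,42,0,0,0,15]]]'
python3 - <<'E'
from h import *
import json
s=ctrl.get_state();p=s['position'];print(p,s['tool_rot'],s['ft_force'])
# estimate rod axis from depth in side camera: brown points near the tcp, fit circle in xy for z .085-.145
for n in ['side']:
    d=snap(n); P=[]
    for v in range(130,230):
        for u in range(220,340):
            if d['depth'][v,u]>0:
                q=atdepth(d,u,v)
                if .085<q[2]<.135 and np.hypot(*(q[:2]-p[:2]))<.03: P.append(q)
    P=np.array(P)
    from scipy.optimize import least_squares
    f=least_squares(lambda c:np.hypot(P[:,0]-c[0],P[:,1]-c[1])-.0147,p[:2],loss='soft_l1',f_scale=.002)
    print(len(P),f.x,f.x-p[:2],np.std(f.fun))
    z0=P[:,2]<.11
    for m in (z0,~z0):
        f=least_squares(lambda c:np.hypot(P[m,0]-c[0],P[m,1]-c[1])-.0147,p[:2],loss='soft_l1',f_scale=.002);print(m.sum(),f.x-p[:2])
E
```

```text
time: 7.7
position: [0.5681, 0.0377, 0.1544]
tool_rot: [2.218, 2.224, 0.001]
ft_force: [0.6, -0.1, 0.0]
grip_width: 0.326
grip_force: 20.0
[0.56808462 0.03772255 0.15436006] [2.21832319e+00 2.22383459e+00 8.73120786e-04] [ 0.62683064 -0.13936454  0.0217366 ]
95 [0.56956669 0.03553149] [ 0.00148207 -0.00219105] 0.001520268283859426
49 [ 0.00151136 -0.00196745]
46 [ 0.00144799 -0.00244573]
```

Step 1 should be met, with the foot at about z 0.052. I'll lift out and move to hole1.

```bash
python3 -m jog '[[[0,0,-8,0,0,0,15],[0,0,-20,0,0,0,15],[0,0,-32,0,0,0,15],[0,0,-38,0,0,0,15],[0,0,-38,0,0,0,15],[-12,-4,-38,0,0,0,15],[-25,-8,-38,0,0,0,15],[-38,-12,-38,0,0,0,15],[-45,-13,-38,0,0,0,15],[-45,-13,-38,0,0,0,15]]]'
python3 -m jog '[[[0,0,0,0,0,0,15],[0,0,0,0,0,0,15]]]'
python3 -c "
from h import *
print(rowshift([.5548,-.0076,.152]))"
```

```text
time: 8.75
position: [0.5544, -0.0097, 0.1914]
tool_rot: [-2.222, -2.221, 0.002]
ft_force: [0.9, -0.8, -0.6]
grip_width: 0.329
grip_force: 20.0
time: 8.95
position: [0.5549, -0.0066, 0.1919]
tool_rot: [-2.217, -2.225, -0.0]
ft_force: [-0.0, 0.4, -0.8]
grip_width: 0.325
grip_force: 20.0
[-1.05500821 -0.06441527 39.87035482]
```

```bash
python3 -m jog '[[[-1,0,5,0,0,0,15],[-1,0,12,0,0,0,15],[-1,0,19,0,0,0,15],[-1,0,26,0,0,0,15],[-1,0,33,0,0,0,15],[-1,0,41,0,0,0,15],[-1,0,41,0,0,0,15],[-1,0,41,0,0,0,15],[-1,0,41,0,0,0,15]]]'
```

```text
time: 9.85
position: [0.5551, -0.0084, 0.1512]
tool_rot: [2.218, 2.224, 0.001]
ft_force: [0.6, -0.2, -0.9]
grip_width: 0.331
grip_force: 20.0
```

```bash
python3 -m jog '[[[0,0,-8,0,0,0,15],[0,0,-20,0,0,0,15],[0,0,-32,0,0,0,15],[0,0,-37,0,0,0,15],[0,0,-37,0,0,0,15],[-12,-4,-37,0,0,0,15],[-25,-8,-37,0,0,0,15],[-38,-11,-37,0,0,0,15],[-41,-11.5,-37,0,0,0,15],[-41,-11.5,-37,0,0,0,15]]]'
python3 -m jog '[[[0,0,0,0,0,0,15],[0,0,0,0,0,0,15],[0,0,0,0,0,0,15]]]'
python3 - <<'E'
from h import *
print(rowshift([.5434,-.0495,.152]))
d=snap('side'); im=d['image'][:,:,::-1]
a=cv2.resize(im[140:220,240:320],(0,0),fx=7,fy=7,interpolation=cv2.INTER_CUBIC)
q=proj(d,[.5422,-.0511,.075]); print((q-[240,140])*7+3)
cv2.imwrite('pics/s2.png',a)
E
```

```text
time: 10.85
position: [0.5431, -0.0506, 0.1876]
tool_rot: [-2.221, -2.222, 0.001]
ft_force: [-1.6, -0.3, -1.0]
grip_width: 0.329
grip_force: 20.0
time: 11.15
position: [0.5435, -0.0487, 0.1879]
tool_rot: [-2.217, -2.225, -0.0]
ft_force: [-0.2, 0.1, -0.7]
grip_width: 0.327
grip_force: 20.0
[-0.80419881 -0.14553295 35.91567626]
[325.07530408 238.33386868]
```

View pics/s2.png

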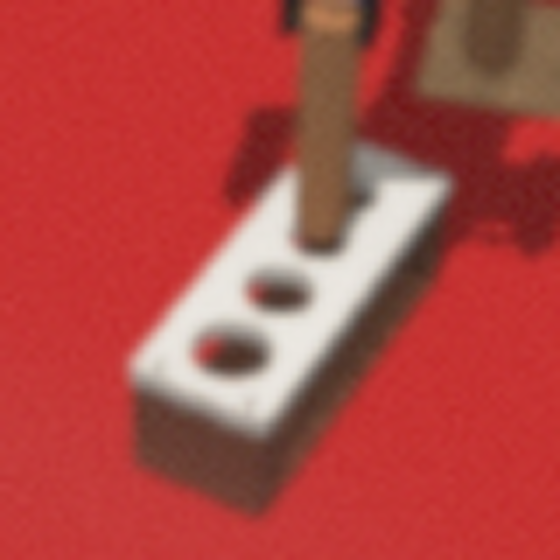

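The side crop shows the rod over the third hole, with its rim around (322,240) and the rod axis at about x=324, so the alignment is good. I'll descend gently and watch the force.

```bash
python3 -m jog '[[[-1,0,4,0,0,0,15],[-1,0,8,0,0,0,15],[-1,0,11,0,0,0,15],[-1,0,14,0,0,0,15],[-1,0,17,0,0,0,15],[-1,0,17,0,0,0,15],[-1,0,17,0,0,0,15]]]'
```

```text
time: 11.9
position: [0.5435, -0.0505, 0.1709]
tool_rot: [-2.219, -2.224, 0.0]
ft_force: [-0.8, -0.9, -0.7]
grip_width: 0.327
grip_force: 20.0
```

```bash
python3 -m jog '[[[0,0,4,0,0,0,15],[0,0,8,0,0,0,15],[0,0,12,0,0,0,15],[0,0,16,0,0,0,15],[0,0,19,0,0,0,15],[0,0,19,0,0,0,15],[0,0,19,0,0,0,15],[0,0,19,0,0,0,15]]]'
```

```text
time: 12.7
position: [0.5436, -0.0505, 0.1521]
tool_rot: [2.218, 2.224, 0.0]
ft_force: [0.3, 0.4, -1.2]
grip_width: 0.324
grip_force: 20.0
```

The foot passed through the third hole without resistance. Next is the narrowest hole.

```bash
python3 -m jog '[[[0,0,-8,0,0,0,15],[0,0,-20,0,0,0,15],[0,0,-32,0,0,0,15],[0,0,-37,0,0,0,15],[0,0,-37,0,0,0,15],[-12,-3,-37,0,0,0,15],[-25,-7,-37,0,0,0,15],[-35,-10,-37,0,0,0,15],[-37,-10,-37,0,0,0,15],[-37,-10,-37,0,0,0,15]]]'
python3 -m jog '[[[0,0,3,0,0,0,15],[0,0,6,0,0,0,15],[0,0,8,0,0,0,15],[0,0,8,0,0,0,15],[0,0,8,0,0,0,15]]]'
```

```text
time: 13.7
position: [0.5333, -0.0884, 0.1887]
tool_rot: [-2.221, -2.222, 0.0]
ft_force: [-0.5, -0.0, -0.4]
grip_width: 0.326
grip_force: 20.0
time: 14.2
position: [0.5336, -0.0872, 0.1808]
tool_rot: [-2.218, -2.225, 0.0]
ft_force: [-0.1, 0.2, -0.7]
grip_width: 0.324
grip_force: 20.0
```

```bash
python3 -m jog '[[[0,0,1,0,0,0,15],[0,0,2,0,0,0,15],[0,0,3,0,0,0,15],[0,0,4,0,0,0,15],[0,0,5,0,0,0,15],[0,0,5,0,0,0,15]]]'
```

```text
time: 14.8
position: [0.5334, -0.0875, 0.1757]
tool_rot: [-2.219, -2.224, 0.0]
ft_force: [-0.5, 0.0, -1.0]
grip_width: 0.328
grip_force: 20.0
```

```bash
python3 -m jog '[[[0,0,0.5,0,0,0,15],[0,0,1,0,0,0,15],[0,0,1.5,0,0,0,15],[0,0,1.5,0,0,0,15]]]'; python3 -m jog '[[[0,0,0.5,0,0,0,15],[0,0,1,0,0,0,15],[0,0,1,0,0,0,15]]]'
```

```text
time: 15.2
position: [0.5336, -0.0875, 0.1744]
tool_rot: [2.219, 2.224, -0.0]
ft_force: [-0.2, -0.0, -1.5]
grip_width: 0.323
grip_force: 20.0
time: 15.5
position: [0.5338, -0.0875, 0.1739]
tool_rot: [2.218, 2.224, 0.0]
ft_force: [-0.1, 0.0, 2.5]
grip_width: 0.324
grip_force: 20.0
```

```bash
python3 -m jog '[[[0,0,0.5,0,0,0,15],[0,0,0.5,0,0,0,15],[0,0,0.5,0,0,0,15]]]'
```

```text
time: 15.8
position: [0.5341, -0.0876, 0.1738]
tool_rot: [2.218, 2.223, 0.001]
ft_force: [0.1, -0.4, 6.2]
grip_width: 0.324
grip_force: 20.0
```

The narrowest hole stops the rod at about 7 N, so it goes back to the third hole, which it passed.

```bash
python3 -m jog '[[[0,0,-4,0,0,0,15],[0,0,-10,0,0,0,15],[0,0,-15,0,0,0,15],[0,0,-15,0,0,0,15],[12,3,-15,0,0,0,15],[25,7,-15,0,0,0,15],[35,10,-15,0,0,0,15],[37,10,-15,0,0,0,15],[37,10,-15,0,0,0,15],[37,10,-15,0,0,0,15]]]'
python3 -m jog '[[[0,0,0,0,0,0,15],[0,0,0,0,0,0,15]]]'
python3 -c "
from h import *
print(rowshift([.5436,-.0505,.112]))"
```

```text
time: 16.8
position: [0.5433, -0.0508, 0.1878]
tool_rot: [2.219, 2.224, -0.001]
ft_force: [0.8, 0.0, -1.5]
grip_width: 0.325
grip_force: 20.0
time: 17.0
position: [0.5434, -0.0511, 0.1879]
tool_rot: [2.22, 2.223, -0.0]
ft_force: [-1.3, 0.1, -0.4]
grip_width: 0.327
grip_force: 20.0
[ 0.60060857  0.23621796 75.8599918 ]
```

```bash
python3 -m jog '[[[0.5,0,4,0,0,0,15],[0.5,0,9,0,0,0,15],[0.5,0,14,0,0,0,15],[0.5,0,20,0,0,0,15],[0.5,0,28,0,0,0,15],[0.5,0,36,0,0,0,15],[0.5,0,44,0,0,0,15],[0.5,0,52,0,0,0,15],[0.5,0,60,0,0,0,15],[0.5,0,66,0,0,0,15]]]'
python3 -m jog '[[[0,0,2,0,0,0,15],[0,0,4,0,0,0,15],[0,0,6,0,0,0,15],[0,0,7,0,0,0,15],[0,0,7,0,0,0,15]]]'
```

```text
time: 18.0
position: [0.5432, -0.0499, 0.121]
tool_rot: [-2.218, -2.224, 0.001]
ft_force: [-0.3, -0.7, -1.4]
grip_width: 0.322
grip_force: 20.0
time: 18.5
position: [0.5435, -0.05, 0.115]
tool_rot: [2.219, 2.224, -0.0]
ft_force: [-0.0, -0.1, -0.8]
grip_width: 0.327
grip_force: 20.0
```

```bash
python3 -m jog '[[[0,0,1,0,0,0,15],[0,0,2,0,0,0,15],[0,0,2.5,0,0,0,15],[0,0,2.5,0,0,0,15]]]'
```

```text
time: 18.9
position: [0.5434, -0.05, 0.1123]
tool_rot: [-2.219, -2.224, 0.0]
ft_force: [0.2, -0.4, -1.0]
grip_width: 0.325
grip_force: 20.0
```

```bash
python3 -m jog '[[[0,0,0.5,0,0,0,15],[0,0,1,0,0,0,15],[0,0,1,0,0,0,15]]]'; python3 -c "
from h import *
print(ctrl.get_state()['ft_force'])"
```

```text
time: 19.2
position: [0.5437, -0.05, 0.1118]
tool_rot: [2.218, 2.224, 0.0]
ft_force: [0.6, 0.3, 1.9]
grip_width: 0.324
grip_force: 20.0
[0.58747844 0.30019675 1.87899669]
```

Now resting on the base board. Releasing slowly, then lifting straight up.

```bash
python3 -m jog '[[[0,0,0,0,0,0,30],[0,0,0,0,0,0,34],[0,0,0,0,0,0,40],[0,0,0,0,0,0,55],[0,0,0,0,0,0,75],[0,0,0,0,0,0,75],[0,0,0,0,0,0,75],[0,0,0,0,0,0,75]]]'
python3 -m jog '[[[0,0,-5,0,0,0,75],[0,0,-15,0,0,0,75],[0,0,-30,0,0,0,75],[0,0,-50,0,0,0,75],[0,0,-75,0,0,0,75],[0,0,-100,0,0,0,75],[0,0,-120,0,0,0,75],[0,0,-120,0,0,0,75]]]'
python3 - <<'E'
from h import *
im=snap('side')['image'][:,:,::-1]
a=cv2.resize(im[80:220,230:350],(0,0),fx=4.2,fy=4.2,interpolation=cv2.INTER_CUBIC)
cv2.imwrite('pics/s3.png',a)
E
```

```text
time: 20.0
position: [0.5434, -0.05, 0.1114]
tool_rot: [2.219, 2.224, -0.0]
ft_force: [0.0, -0.2, 0.1]
grip_width: 0.815
grip_force: 0.0
time: 20.8
position: [0.5457, -0.0498, 0.2358]
tool_rot: [2.214, 2.22, 0.006]
ft_force: [-0.4, 0.8, -0.6]
grip_width: 0.863
grip_force: 0.0
```

View pics/s3.png

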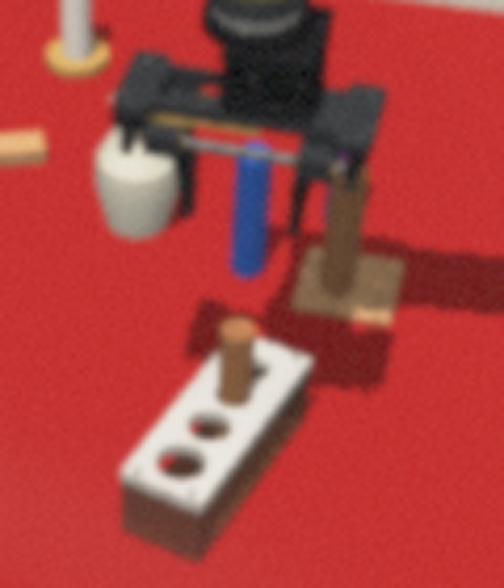

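The rod stands upright in the third hole (crop (236,360)) with the gripper clear, and the spare is still on the coaster at (345,230). Handing in.

```bash
python3 -m jog '[[[0,0,0,0,0,0,75],[0,0,0,0,0,0,75],[0,0,0,0,0,0,75]]]' >/dev/null; python3 -c "
from bench import ctrl
print(ctrl.close_job())"
```

```text
the job is handed in; nothing more can be done
None
```

I handed the job in at about 21 s: the saucer's rod (about 28–29 mm by the gripper) passed the 42, 37 and 32 mm holes, was stopped at the 27 mm hole under about 7 N, and was left standing, let go, in the 32 mm hole; the spare is still on its coaster, and no verdict was shown.

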